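# Hook open the drop-down hatch of the eye-drop cabinet

## Robot

A 7-joint arm with a two-finger parallel gripper is mounted at the origin on a cart in front of the work surface, level with it; the furniture and walls round the work are solid. World frame = base frame: x ahead of the robot, y to its left, z up, the work surface at z = 0. Lengths are in m, angles in degrees, forces in N, time in s.
With the tool pointing down it reaches from about 0.425 to 0.875 m from the base axis. Payload 4.7 kg.
Tool frame: the origin (TCP) lies at the very end of the fingers, on their centre line; the grasp point (between the pads) lies 19 mm behind it; z points along the fingers, y is the line along which they close (so a half turn about z gives the same grasp; the last joint's range is limited). The gripper opens to 87 mm and grips with 3 to 60 N. Pads are 19 mm wide; open, the fingers measure 117 mm over their backs; the gripper's body (75 mm by 190 mm) begins 51 mm behind the grasp point.
Start: joints at [71.224, 18.392, -4.016, 83.108, 1.295, 78.541, -3.26], TCP at [0.218, -0.612, 0.196] pointing down, gripper open.
Joint ranges: [-163.93, 163.93], [-17.29, 119.83], [-79.2, 71.16], [3.27, 140.29], [-89.18, 269.18], [5.43, 117.66], [-154.24, 154.24]. Speed limits (degrees/s): [147.25, 147.25, 180, 180, 180, 180, 180].

## Interface

Orientations are given as [roll, pitch, yaw] about the fixed x, y, z axes, in that order (R = Rz(yaw) Ry(pitch) Rx(roll)).
In Python, from rig import readout, imaging, bot gives the robot as it stands.
- The arm moves only by the tool send_rows, never from a script. Its argument "moves" is a list of rows, each an object of numbers: "wx", "wy", "wz": the turn, a rotation vector about the world's x, y, z in rad; "tx", "ty", "tz": the shift along the world's x, y, z in cm; "jaw": the closure in counts, from 0 (fully open) to 255 (shut). In form: [{"wx": .., "wy": .., "wz": .., "tx": .., "ty": .., "tz": .., "jaw": ..}, ...]. A call has 1 to 8 rows; each row shifts and turns the commanded pose from where the row before left it; what a row does not reach is not made up. A row lasts 1/8 s, in which the tool goes at most 62.5 mm and 10.7 degrees, less where a joint would pass 70% of its speed; a pose out of reach is approached as far as the arm can. A call is refused whole if a number of a shift passes 6.25 or a number of a turn 0.188, either way. A call with a gripper value outside its range is refused whole. The fingers move at their own pace and stop on an object; "squeeze" is the grip in N (left out, the last holds). Time passes only in rows, so rows that do not move let the fingers close. It gives the time, the measured TCP pose, the force, the opening and the grip force at its end, in the units of the state.
- readout.read_state(): the state, without advancing time (a new reading comes with each control period).
- imaging.grab_frame(name): name is "side" or "top"; returns the picture (420x560x3 uint8, red, green, blue); there is no depth.
- imaging.camera_info(name): a dict with "fx", "fy", "cx", "cy" (pixels), "dist" ([k1, k2, p1, p2, k3] as OpenCV has them; the pictures are not rectified), "R" (3x3) and "t" (3): a world point X has camera coordinates R X + t. Camera axes: x right, y down, z forward; pixel columns grow to the right and rows downward; lengths in m; the calibration is good to about 2 mm. A picture is of the moment at which its call begins. camera_info takes no time and is no camera call.
- bot.sign_off(): hands the job in; it is judged then, once.
The state is a dict: "t": time; "joint_pos": joint angles; "qvel": joint speeds; "effort": joint torques, N m; "eef_pos": TCP position; "ee_rot": TCP orientation; "wrist_force": force on the tool from outside, world axes, zero at the start; "wrist_torque": the same for the moment, N m; "gripper_width": finger opening in m; "grip_force": force on a finger pad.
Only numpy, scipy, OpenCV 4.12 (cv2) and the standard library are available. Lean on these libraries where they do the work, as an engineer would, in place of code of your own. Each camera call takes 0.05 s, during which the arm holds its last target. There are 200 camera calls.

## Task

Open the hatch of the raised white cabinet with the hook rod: pick up the rod, put its bent end through the ring on the hatch and swing the hatch all the way down until it lies level. Then unhook the rod and lay it gently back down on the worktop. Do not touch the cabinet or its hatch with the gripper or arm (the drops inside are kept clean), only with the rod.

Things in the scene. Friction and masses are not known exactly. Their poses are not given: they have to be found in the camera images.
- hook_rod: L-shaped hook rod lying on the worktop, 90 g: grey handle 110 x 16 mm, 20 mm high, then a 7 mm steel rod ending in a right-angle bend, the peg. Origin: underside of the handle near its balance point, the place to grasp (across the 16 mm). x: along the rod to the bend (handle x -60 to +50 mm, peg axis x = 130). y: the way the peg points. z: up; rod and peg axes at z = 10 mm.
- hook_peg (a point): Middle of the peg's free part, at (130, 20, 10) mm in the frame of hook_rod; same axes. The peg is 7 mm thick and runs along y from the rod's axis to 37.5 mm from it (17.5 mm past this point).
- cabinet: Fixed white cabinet on four steel legs, 160 mm deep (x), 220 wide (y), 289 high; drop bottles inside. Origin on the worktop under the middle of its front; x from its front to its back, z up, y to the left of one facing its front. A hatch closes the front, 138 mm high, 216 wide, 10 thick, hinged at its lower edge: hinge axis level, along y, through (-6, 0, 150) mm.
- hatch_eye (a point): Centre of the steel ring on the hatch's outer face: hole 30 mm, wire 6 mm, hole axis along the cabinet's y, so the peg enters sideways from -y, pointing to +y. Hatch shut: 29 mm in front of and 110 mm above the hinge axis, 24 mm clear of the face, axes as the cabinet's. It turns with the hatch; with the hatch level it hangs under it.
- hatch (a joint): Hatch angle, rad: 0 shut (upright), 1.57 fully down (level), its stop. The top edge swings out to the front and down. A stiff hinge holds the hatch wherever it is left; about 2.5 N at the ring moves it. It may start up to 0.12 ajar.

How it is judged (in metres and radians):
On the way, in this order (a step that is already met when the one before it is completed fails the run):
1. the peg of the hook rod is through the ring while the hatch is still up (less than 0.5 rad) (distance between hook_peg and hatch_eye below 0.018 m and value of joint hatch below 0.5 rad), for 0.1 s.
2. the hatch is down (more than 1.35 rad) with the peg still in the ring (distance between hook_peg and hatch_eye below 0.02 m and value of joint hatch above 1.35 rad), for 0.1 s.
At the end, for the whole second after the job is handed in: The hatch is down, at more than 1.35 rad (within about 13 degrees of level), and the hook rod lies at rest on the worktop: its origin less than 30 mm and its peg less than 40 mm above the worktop, and neither more than 20 mm below it (value of joint hatch above 1.35 rad and height (world z) of hook_rod between -0.02 and 0.03 m and height (world z) of hook_peg between -0.02 and 0.04 m and linear speed of hook_rod below 0.02 m/s); the robot touches nothing.
It fails at once if the gripper or arm presses on the cabinet or hatch (more than 2 N) (contact force between any of the arm, the fingers and cabinet above 2 N).
It fails at once if the hook rod is dropped: out of the fingers it moves at more than 0.8 m/s (a fall of over 30 mm) (contact force between the fingers and hook_rod below 0.05 N and linear speed of hook_rod above 0.8 m/s).
It also fails if it takes over 58 s, if anything falls off the work surface, if the arm or the gripper's body presses on something with over 40 N, if the wrist force passes 120 N, or if a joint passes its speed limit or range.

## Working session

There is one attempt and no reset: what is moved stays moved. The work goes in short steps, Python scripts to look and compute and a tool call to move; the robot and the scene stay as the last step left them, time stands still between calls to the robot, and variables do not carry over. Pictures are saved under pics/ and viewed, at most 10 in all, crops included, and the job is handed in when it is done.

Besides the shell and the picture viewer there is one more tool, called after "Emit:" as name(argument=value, ...), one argument or row to a line, values as JSON. send_rows: Moves the arm, as the interface text tells. Its arguments: {"type":"object","properties":{"moves":{"type":"array"},"squeeze":{"type":"number"}},"required":["moves"]}

```bash
mkdir -p pics; ls; python3 - <<'E'
from rig import readout, imaging
import cv2
for n in("side","top"):
    f=imaging.grab_frame(n); cv2.imwrite(f"pics/{n}0.png",f[:,:,::-1])
    print(imaging.camera_info(n))
print(readout.read_state())
E
```

```text
pics
{'fx': 473.2539067787591, 'fy': 473.2539067787591, 'cx': 281.06473255572774, 'cy': 202.0506474778402, 'dist': array([-0.04216499,  0.        ,  0.        ,  0.        ,  0.        ]), 'R': array([[ 0.97816438, -0.20781526,  0.00269416],
       [-0.08276883, -0.4014094 , -0.9121512 ],
       [ 0.1906404 ,  0.89201082, -0.409845  ]]), 't': array([-0.53336999,  0.25465425,  0.92804427])}
{'fx': 417.76675105909686, 'fy': 417.76675105909686, 'cx': 279.38840182918887, 'cy': 209.79215391545995, 'dist': array([-0.04247032,  0.        ,  0.        ,  0.        ,  0.        ]), 'R': array([[-0.4848593 , -0.87456603, -0.00676202],
       [-0.84220849,  0.46897681, -0.26598046],
       [ 0.23578871, -0.12326807, -0.9639547 ]]), 't': array([0.36562824, 0.46584362, 0.90135216])}
{'t': 0.1, 'joint_pos': array([71.22812638, 18.43423165, -4.01753028, 83.16800027,  1.29500368,
       78.54065401, -3.26191586]), 'qvel': array([-0.00769819, -0.07265328, -0.03887768, -0.16225698, -0.07445445,
       -0.04350857, -0.10760819]), 'effort': array([-1.85292788e-04, -4.92573774e+01, -4.05733846e-01, -3.13398063e+01,
       -6.40385505e-02,  3.94623179e-02,  8.78352716e-05]), 'eef_pos': array([ 0.21761774, -0.61191539,  0.195077  ]), 'ee_rot': array([-1.79902355e+02,  4.83766054e-03,  1.95814559e+01]), 'wrist_force': array([-0.11683635,  0.14185408, -0.65791954]), 'wrist_torque': array([-0.00348834, -0.03111294,  0.02830589]), 'grip_force': 0.0, 'gripper_width': 0.08666801491878551}
```

View pics/side0.png

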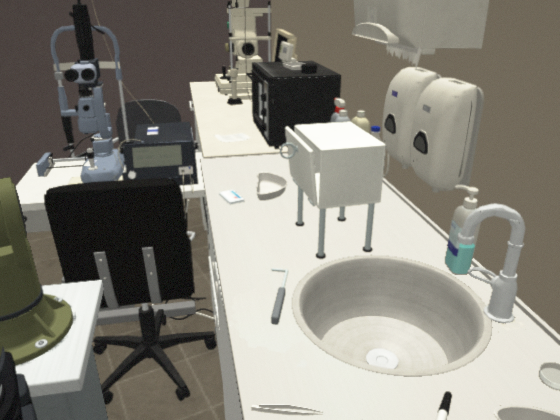

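View pics/top0.png

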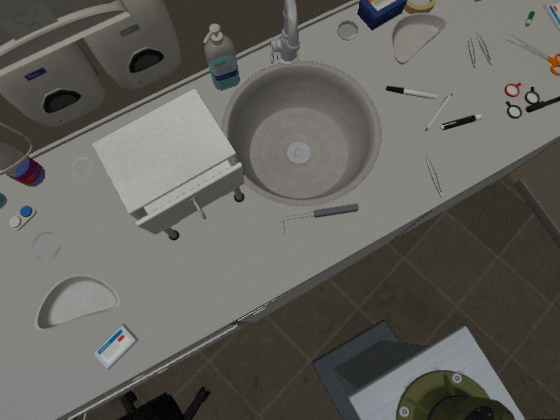

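The side picture shows the cabinet around (340,165) with its ring at about (289,151), and the rod at about (279,293). The top picture shows the rod from (282,220) to (358,208), with the cabinet front edge near (190,210). I'll enlarge both.

```bash
python3 - <<'E'
import cv2,numpy as np
s=cv2.imread("pics/side0.png");t=cv2.imread("pics/top0.png")
def crop(im,x,y,w,h,k): return cv2.resize(im[y:y+h,x:x+w],None,fx=k,fy=k,interpolation=cv2.INTER_CUBIC)
a=np.hstack([crop(s,272,110,120,150,4),crop(s,250,260,60,66,4)[:,:0] if 0 else cv2.copyMakeBorder(crop(s,260,262,40,66,8),0,600-528,0,0,cv2.BORDER_CONSTANT)])
b=np.vstack([crop(t,90,85,160,160,4)[:0] if 0 else crop(t,270,195,100,45,8), crop(t,90,170,160,75,5)[:240]])
cv2.imwrite("pics/a.png",a);cv2.imwrite("pics/b.png",b);print(a.shape,b.shape)
E
```

```text
(600, 800, 3) (600, 800, 3)
```

View pics/a.png

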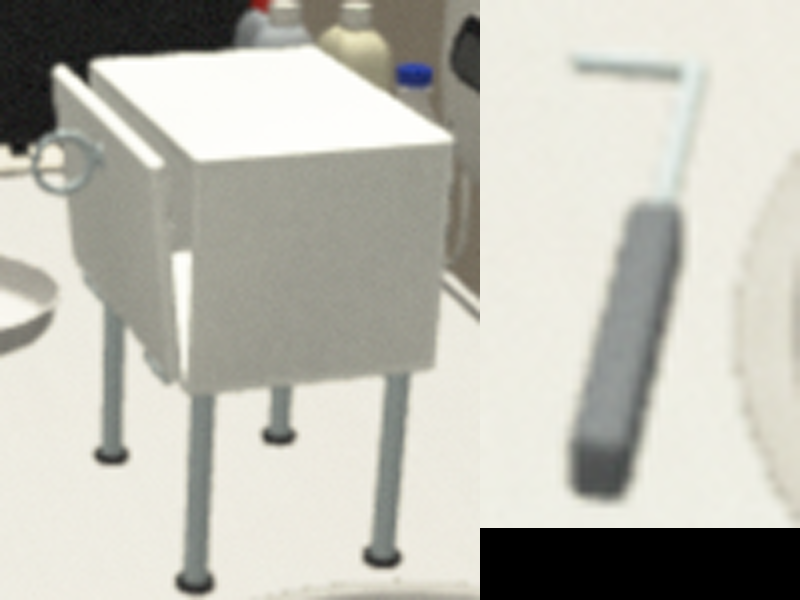

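View pics/b.png

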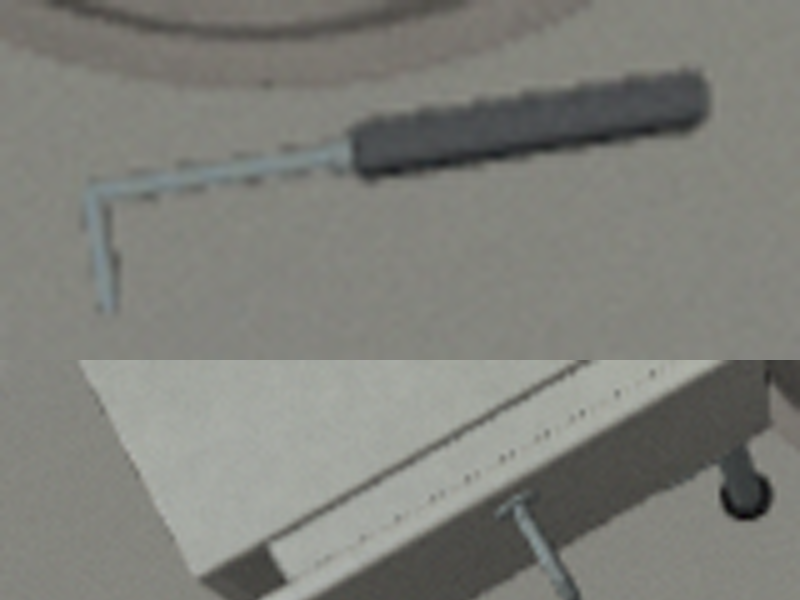

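```bash
cat >h.py <<'E'
import numpy as np, cv2
from rig import imaging
from scipy.optimize import least_squares
CI={n:imaging.camera_info(n) for n in("side","top")}
def proj(n,X):
    c=CI[n];K=np.array([[c["fx"],0,c["cx"]],[0,c["fy"],c["cy"]],[0,0,1]])
    return cv2.projectPoints(np.atleast_2d(np.array(X,float)),cv2.Rodrigues(c["R"])[0],c["t"],K,c["dist"])[0][:,0]
def cab(p,X):
    c,s=np.cos(p[2]),np.sin(p[2]);X=np.atleast_2d(X)
    return np.c_[p[0]+c*X[:,0]-s*X[:,1],p[1]+s*X[:,0]+c*X[:,1],X[:,2]]
def hat(q,out,y,up):  # hatch-local to cabinet frame
    c,s=np.cos(q),np.sin(q)
    return [-.006-(out*c+up*s),y,.150+up*c-out*s]
E
python3 - <<'E'
from h import *
def res(p,full=False):
    q=p[3]
    S=[([0,-.11,.289],(321.1,149.6)),([0,.11,.289],(294.6,124.6)),([.16,-.11,.289],(384.1,145.1)),
       (hat(q,.029,0,.110),(288.1,149.9)),(hat(q,.005,-.108,.138),(311.6,150.9)),(hat(q,.005,.108,.138),(285.9,126.6))]
    T=[([0,.11,.289],(129.6,213.0)),(hat(q,.005,0,.110),(192.6,198.6)),(hat(q,.047,0,.110),(203.6,216.6))]
    r=[]
    for n,L in(("side",S),("top",T)):
        r.append(proj(n,cab(p,[a for a,_ in L]))-[b for _,b in L])
    r=np.vstack(r)
    return r if full else r.ravel()
s=least_squares(res,[.6,-.3,0,.06],loss="soft_l1")
p=s.x;print("cab",p,np.degrees(p[2]));print(res(p,True).round(1).tolist())
print("eye",cab(p,hat(p[3],.029,0,.11)),"hinge",cab(p,[-.006,0,.15]))
print("foot/topcorner pred", proj("side",cab(p,[[0,-.11,.145],[.16,-.11,.145]])).round(1))
def rr(p,full=False):
    S=[([.13,.0375,.01],(271.1,269.3)),([.132,-.002,.01],(286.8,270.1)),([-.06,0,.02],(274.6,316.8)),([.05,0,.02],(282.1,287.4))]
    T=[([.13,.0,.01],(281.2,218.3)),([.13,.0375,.01],(283.2,233.6)),([.05,0,.01],(313.6,213.6)),([-.06,0,.01],(358.1,207.1))]
    r=np.vstack([proj(n,cab(p,[a for a,_ in L]))-[b for _,b in L] for n,L in(("side",S),("top",T))])
    return r if full else r.ravel()
s=least_squares(rr,[.5,-.4,1.5],loss="soft_l1");print("rod",s.x,np.degrees(s.x[2]));print(rr(s.x,True).round(1).tolist())
E
```

```text
cab [0.65838317 0.24648168 0.03883373 0.08952494] 2.225008968516429
[[-1.0, -0.6], [-1.0, -0.4], [1.5, -1.0], [-0.2, -0.4], [-1.8, -0.5], [-0.6, -0.9], [-0.5, -0.3], [0.3, -2.2], [0.4, -1.0]]
eye [[0.61369843 0.24474553 0.25696673]] hinge [[0.6523877  0.24624874 0.15      ]]
foot/topcorner pred [[317.8 207.4]
 [380.2 200.8]]
rod [ 0.5328946  -0.02969969  1.22248771] 70.0433861657149
[[-0.6, -0.4], [0.3, -0.4], [-0.7, -0.1], [-0.6, -1.8], [0.2, -0.1], [0.6, -0.5], [0.1, -0.5], [-0.3, -0.9]]
```

Emit:
send_rows(
  moves=[
    {"tx":2,"ty":3.7,"tz":-0.45,"wz":0.055,"jaw":0},
    {"tx":2,"ty":3.7,"tz":-0.45,"wz":0.055,"jaw":0},
    {"tx":2,"ty":3.7,"tz":-0.45,"wz":0.055,"jaw":0},
    {"tx":2,"ty":3.7,"tz":-0.45,"wz":0.055,"jaw":0},
    {"tx":2,"ty":3.7,"tz":-0.45,"wz":0.055,"jaw":0},
    {"tx":2,"ty":3.7,"tz":-0.45,"wz":0.055,"jaw":0},
    {"tx":2,"ty":3.7,"tz":-0.45,"wz":0.055,"jaw":0},
    {"tx":2,"ty":3.7,"tz":-0.45,"wz":0.055,"jaw":0},
  ],
)

```text
schema error: expected keys wx, wy, wz, tx, ty, tz, jaw
```

Emit:
send_rows(
  moves=[
    {"tx":2,"ty":3.7,"tz":-0.45,"wz":0.055,"jaw":0},
    {"tx":2,"ty":3.7,"tz":-0.45,"wz":0.055,"jaw":0},
    {"tx":2,"ty":3.7,"tz":-0.45,"wz":0.055,"jaw":0},
    {"tx":2,"ty":3.7,"tz":-0.45,"wz":0.055,"jaw":0},
    {"tx":2,"ty":3.7,"tz":-0.45,"wz":0.055,"jaw":0},
    {"tx":2,"ty":3.7,"tz":-0.45,"wz":0.055,"jaw":0},
    {"tx":2,"ty":3.7,"tz":-0.45,"wz":0.055,"jaw":0},
    {"tx":2,"ty":3.7,"tz":-0.45,"wz":0.055,"jaw":0},
  ],
)

```text
schema error: expected keys wx, wy, wz, tx, ty, tz, jaw
```

Emit:
send_rows(
  moves=[
    {"jaw":0},
    {"jaw":0},
    {"jaw":0},
    {"jaw":0},
  ],
)

```text
schema error: expected keys wx, wy, wz, tx, ty, tz, jaw
```

Emit:
send_rows(
  moves=[
    {"wx":0,"wy":0,"wz":0.073,"tx":2.65,"ty":4.93,"tz":-0.6,"jaw":0},
    {"wx":0,"wy":0,"wz":0.073,"tx":2.65,"ty":4.93,"tz":-0.6,"jaw":0},
    {"wx":0,"wy":0,"wz":0.073,"tx":2.65,"ty":4.93,"tz":-0.6,"jaw":0},
    {"wx":0,"wy":0,"wz":0.073,"tx":2.65,"ty":4.93,"tz":-0.6,"jaw":0},
    {"wx":0,"wy":0,"wz":0.073,"tx":2.65,"ty":4.93,"tz":-0.6,"jaw":0},
    {"wx":0,"wy":0,"wz":0.073,"tx":2.65,"ty":4.93,"tz":-0.6,"jaw":0},
  ],
)

```text
t: 0.85
eef_pos: [0.3773, -0.3148, 0.1596]
ee_rot: [-180.0, 0.0, 44.8]
wrist_force: [0.3, -0.2, 0.1]
gripper_width: 0.0872
grip_force: 0.0
```

Emit:
send_rows(
  moves=[
    {"wx":0,"wy":0,"wz":0.073,"tx":2.65,"ty":4.93,"tz":-0.6,"jaw":0},
    {"wx":0,"wy":0,"wz":0.073,"tx":2.65,"ty":4.93,"tz":-0.6,"jaw":0},
    {"wx":0,"wy":0,"wz":0.073,"tx":2.65,"ty":4.93,"tz":-0.6,"jaw":0},
    {"wx":0,"wy":0,"wz":0.073,"tx":2.65,"ty":4.93,"tz":-0.6,"jaw":0},
    {"wx":0,"wy":0,"wz":0.073,"tx":2.65,"ty":4.93,"tz":-0.6,"jaw":0},
    {"wx":0,"wy":0,"wz":0.073,"tx":2.65,"ty":4.93,"tz":-0.6,"jaw":0},
    {"wx":0,"wy":0,"wz":0,"tx":0,"ty":0,"tz":0,"jaw":0},
    {"wx":0,"wy":0,"wz":0,"tx":0,"ty":0,"tz":0,"jaw":0},
  ],
)

```text
t: 1.85
eef_pos: [0.5353, -0.0213, 0.1236]
ee_rot: [-179.9, 0.0, 69.8]
wrist_force: [0.2, -0.5, 0.3]
gripper_width: 0.0872
grip_force: 0.0
```

Emit:
send_rows(
  moves=[
    {"wx":0,"wy":0,"wz":0,"tx":0,"ty":0,"tz":-3,"jaw":0},
    {"wx":0,"wy":0,"wz":0,"tx":0,"ty":0,"tz":-3,"jaw":0},
    {"wx":0,"wy":0,"wz":0,"tx":0,"ty":0,"tz":-3,"jaw":0},
    {"wx":0,"wy":0,"wz":0,"tx":0,"ty":0,"tz":-2,"jaw":0},
    {"wx":0,"wy":0,"wz":0,"tx":0,"ty":0,"tz":-1.0,"jaw":0},
    {"wx":0,"wy":0,"wz":0,"tx":0,"ty":0,"tz":0,"jaw":0},
    {"wx":0,"wy":0,"wz":0,"tx":0,"ty":0,"tz":0,"jaw":150},
    {"wx":0,"wy":0,"wz":0,"tx":0,"ty":0,"tz":0,"jaw":255},
  ],
  squeeze=55,
)

```text
t: 2.85
eef_pos: [0.5367, -0.0209, 0.005]
ee_rot: [179.9, -0.0, 69.8]
wrist_force: [-0.5, -0.5, -0.2]
gripper_width: 0.0744
grip_force: 0.0
```

Emit:
send_rows(
  moves=[
    {"wx":0,"wy":0,"wz":0,"tx":0,"ty":0,"tz":0,"jaw":255},
    {"wx":0,"wy":0,"wz":0,"tx":0,"ty":0,"tz":0,"jaw":255},
    {"wx":0,"wy":0,"wz":0,"tx":0,"ty":0,"tz":0,"jaw":255},
    {"wx":0,"wy":0,"wz":0,"tx":0,"ty":0,"tz":0,"jaw":255},
    {"wx":0,"wy":0,"wz":0,"tx":0,"ty":0,"tz":0,"jaw":255},
    {"wx":0,"wy":0,"wz":0,"tx":0,"ty":0,"tz":0,"jaw":255},
  ],
)

```text
t: 3.6
eef_pos: [0.5358, -0.0208, 0.0041]
ee_rot: [-180.0, 0.0, 69.8]
wrist_force: [0.1, -0.4, -0.5]
gripper_width: 0.0147
grip_force: 0.0
```

Emit:
send_rows(
  moves=[
    {"wx":0,"wy":0,"wz":0,"tx":0,"ty":0,"tz":0,"jaw":255},
    {"wx":0,"wy":0,"wz":0,"tx":0,"ty":0,"tz":0,"jaw":255},
    {"wx":0,"wy":0,"wz":0,"tx":0,"ty":0,"tz":0,"jaw":255},
  ],
)

```text
t: 3.98
eef_pos: [0.5358, -0.0208, 0.0041]
ee_rot: [180.0, 0.0, 69.8]
wrist_force: [0.2, -0.4, 0.4]
gripper_width: 0.0006
grip_force: 0.0
```

```bash
python3 - <<'E'
from h import *
import numpy as np
s=imaging.grab_frame("side")[:,:,::-1];t=imaging.grab_frame("top")[:,:,::-1]
c=lambda im,x,y,w,h,k: cv2.resize(np.ascontiguousarray(im[y:y+h,x:x+w]),None,fx=k,fy=k,interpolation=cv2.INTER_CUBIC)
cv2.imwrite("pics/c.png",np.hstack([c(s,240,240,80,100,5),c(t,270,180,80,100,5)]))
E
```

```text
(no output)
```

View pics/c.png

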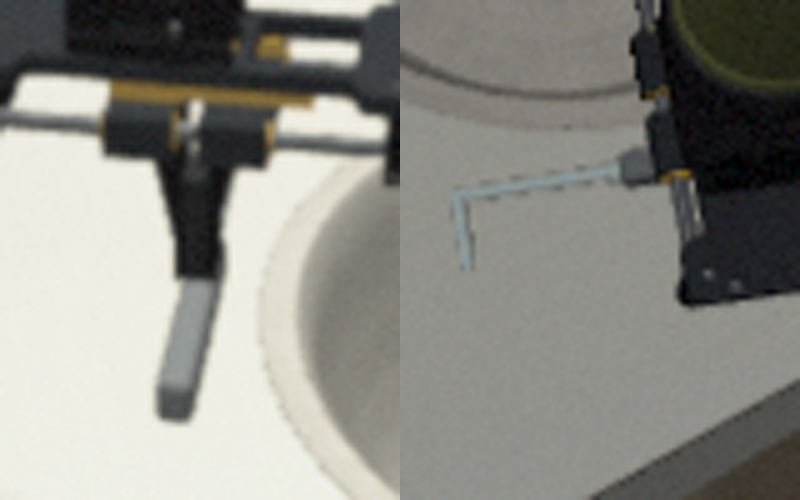

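The side crop shows the fingers coming down onto the handle at about (280,294). The top crop shows the bend unmoved at (281.6,219). The gripper reads fully shut, so I'll project the TCP and the handle to compare.

```bash
python3 - <<'E'
from h import *
from rig import readout
s=readout.read_state();print(s["eef_pos"],s["gripper_width"],s["grip_force"],s["joint_pos"].round(1))
e=s["eef_pos"]
for z in (0,.019,.05,.07): print(z,proj("side",[e+[0,0,z]]).round(1),proj("top",[e+[0,0,z]]).round(1))
p=[.5329,-.0297,1.2225]
print(proj("side",cab(p,[[.01,0,.02],[.01,.008,.02],[.01,-.008,.02],[.05,0,.02],[-.06,0,.02]])).round(1))
E
```

```text
[ 0.53584305 -0.02084226  0.00408083] 0.0004496781544594398 0.0 [ 31.2  18.8 -36.1 110.   13.3  55.4 -31.3]
0 [[278.8 302.6]] [[329.8 211.3]]
0.019 [[278.8 295.2]] [[330.7 209.2]]
0.05 [[278.8 282.9]] [[332.2 205.7]]
0.07 [[278.8 274.9]] [[333.2 203.3]]
[[278.9 296.2]
 [275.2 295.9]
 [282.7 296.6]
 [281.5 285.6]
 [273.9 316.7]]
```

The gripper reads shut with the handle still in its original place. I'll open the fingers and look at where their tips really are.

Emit:
send_rows(
  moves=[
    {"wx":0,"wy":0,"wz":0,"tx":0,"ty":0,"tz":0,"jaw":0},
    {"wx":0,"wy":0,"wz":0,"tx":0,"ty":0,"tz":0,"jaw":0},
    {"wx":0,"wy":0,"wz":0,"tx":0,"ty":0,"tz":0,"jaw":0},
    {"wx":0,"wy":0,"wz":0,"tx":0,"ty":0,"tz":0,"jaw":0},
    {"wx":0,"wy":0,"wz":0,"tx":0,"ty":0,"tz":0,"jaw":0},
    {"wx":0,"wy":0,"wz":0,"tx":0,"ty":0,"tz":0,"jaw":0},
    {"wx":0,"wy":0,"wz":0,"tx":0,"ty":0,"tz":0,"jaw":0},
  ],
)

```text
t: 4.95
eef_pos: [0.5358, -0.0208, 0.0041]
ee_rot: [180.0, 0.0, 69.8]
wrist_force: [-0.7, 0.4, -0.4]
gripper_width: 0.0624
grip_force: 0.0
```

```bash
python3 - <<'E'
from h import *
s=imaging.grab_frame("side")[:,:,::-1]
cv2.imwrite("pics/d.png",cv2.resize(np.ascontiguousarray(s[250:330,230:330]),None,fx=7,fy=7,interpolation=cv2.INTER_CUBIC))
E
```

```text
(no output)
```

View pics/d.png

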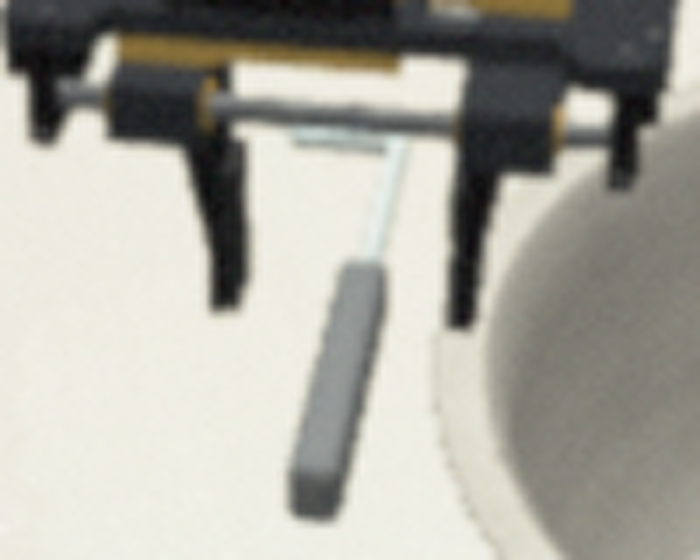

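The fingertips show at about (262,294) and (296,296), so they are really about 19–20 mm higher than the TCP reading. The handle passes under them, untouched. I'll go down gently by that difference, watching the force.

Emit:
send_rows(
  moves=[
    {"wx":0,"wy":0,"wz":0,"tx":0,"ty":0,"tz":-0.6,"jaw":0},
    {"wx":0,"wy":0,"wz":0,"tx":0,"ty":0,"tz":-0.5,"jaw":0},
    {"wx":0,"wy":0,"wz":0,"tx":0,"ty":0,"tz":-0.3,"jaw":0},
    {"wx":0,"wy":0,"wz":0,"tx":0,"ty":0,"tz":0,"jaw":0},
  ],
)

```text
t: 5.5
eef_pos: [0.5355, -0.0207, -0.0103]
ee_rot: [-180.0, 0.0, 69.8]
wrist_force: [-0.4, 0.1, 0.3]
gripper_width: 0.0866
grip_force: 0.0
```

Emit:
send_rows(
  moves=[
    {"wx":0,"wy":0,"wz":0,"tx":0,"ty":0,"tz":-0.2,"jaw":0},
    {"wx":0,"wy":0,"wz":0,"tx":0,"ty":0,"tz":0,"jaw":0},
  ],
)

```text
t: 5.75
eef_pos: [0.5358, -0.0209, -0.012]
ee_rot: [180.0, 0.0, 69.8]
wrist_force: [-0.7, -0.5, 0.3]
gripper_width: 0.0872
grip_force: 0.0
```

Emit:
send_rows(
  moves=[
    {"wx":0,"wy":0,"wz":0,"tx":0,"ty":0,"tz":-0.2,"jaw":0},
    {"wx":0,"wy":0,"wz":0,"tx":0,"ty":0,"tz":-0.1,"jaw":0},
    {"wx":0,"wy":0,"wz":0,"tx":0,"ty":0,"tz":0,"jaw":0},
  ],
)

```text
t: 6.12
eef_pos: [0.5358, -0.0208, -0.015]
ee_rot: [-180.0, 0.0, 69.8]
wrist_force: [-1.2, 0.7, 0.4]
gripper_width: 0.087
grip_force: 0.0
```

Emit:
send_rows(
  moves=[
    {"wx":0,"wy":0,"wz":0,"tx":0,"ty":0,"tz":0,"jaw":255},
    {"wx":0,"wy":0,"wz":0,"tx":0,"ty":0,"tz":0,"jaw":255},
    {"wx":0,"wy":0,"wz":0,"tx":0,"ty":0,"tz":0,"jaw":255},
    {"wx":0,"wy":0,"wz":0,"tx":0,"ty":0,"tz":0,"jaw":255},
    {"wx":0,"wy":0,"wz":0,"tx":0,"ty":0,"tz":0,"jaw":255},
    {"wx":0,"wy":0,"wz":0,"tx":0,"ty":0,"tz":0,"jaw":255},
    {"wx":0,"wy":0,"wz":0,"tx":0,"ty":0,"tz":0,"jaw":255},
    {"wx":0,"wy":0,"wz":0,"tx":0,"ty":0,"tz":0,"jaw":255},
  ],
)

```text
t: 7.12
eef_pos: [0.5358, -0.0209, -0.0149]
ee_rot: [180.0, 0.0, 69.8]
wrist_force: [-0.3, -0.9, -0.9]
gripper_width: 0.0155
grip_force: 55.4
```

Emit:
send_rows(
  moves=[
    {"wx":0,"wy":0,"wz":0,"tx":0,"ty":0,"tz":1.5,"jaw":255},
    {"wx":0,"wy":0,"wz":0,"tx":0,"ty":0,"tz":3,"jaw":255},
    {"wx":0,"wy":0,"wz":0,"tx":0,"ty":0,"tz":1.5,"jaw":255},
  ],
)

```text
t: 7.5
eef_pos: [0.5371, -0.0207, 0.0473]
ee_rot: [179.8, -0.0, 69.8]
wrist_force: [0.8, -0.2, -1.3]
gripper_width: 0.0148
grip_force: 55.0
```

Emit:
send_rows(
  moves=[
    {"wx":0,"wy":0,"wz":-0.148,"tx":-0.95,"ty":2.4,"tz":2.35,"jaw":255},
    {"wx":0,"wy":0,"wz":-0.148,"tx":-0.95,"ty":2.4,"tz":2.35,"jaw":255},
    {"wx":0,"wy":0,"wz":-0.148,"tx":-0.95,"ty":2.4,"tz":2.35,"jaw":255},
    {"wx":0,"wy":0,"wz":-0.148,"tx":-0.95,"ty":2.4,"tz":2.35,"jaw":255},
    {"wx":0,"wy":0,"wz":-0.148,"tx":-0.95,"ty":2.4,"tz":2.35,"jaw":255},
    {"wx":0,"wy":0,"wz":-0.148,"tx":-0.95,"ty":2.4,"tz":2.35,"jaw":255},
    {"wx":0,"wy":0,"wz":-0.148,"tx":-0.95,"ty":2.4,"tz":2.35,"jaw":255},
    {"wx":0,"wy":0,"wz":-0.148,"tx":-0.95,"ty":2.4,"tz":2.35,"jaw":255},
  ],
)

```text
t: 8.5
eef_pos: [0.4592, 0.172, 0.2341]
ee_rot: [180.0, -0.0, 1.7]
wrist_force: [0.8, 0.3, -1.7]
gripper_width: 0.0153
grip_force: 55.0
```

Emit:
send_rows(
  moves=[
    {"wx":0,"wy":0,"wz":0,"tx":0,"ty":0,"tz":0,"jaw":255},
    {"wx":0,"wy":0,"wz":0,"tx":0,"ty":0,"tz":0,"jaw":255},
    {"wx":0,"wy":0,"wz":0,"tx":0,"ty":0,"tz":0,"jaw":255},
    {"wx":0,"wy":0,"wz":0,"tx":0,"ty":0,"tz":0,"jaw":255},
  ],
)

```text
t: 9.0
eef_pos: [0.4598, 0.1702, 0.2322]
ee_rot: [180.0, 0.1, 1.9]
wrist_force: [-0.3, -0.7, -0.4]
gripper_width: 0.0151
grip_force: 55.0
```

Now forward to just short of the ring's side, then look.

Emit:
send_rows(
  moves=[
    {"wx":0,"wy":0,"wz":0,"tx":1.2,"ty":0,"tz":0,"jaw":255},
    {"wx":0,"wy":0,"wz":0,"tx":1.2,"ty":0,"tz":0,"jaw":255},
    {"wx":0,"wy":0,"wz":0,"tx":1.1,"ty":0,"tz":0,"jaw":255},
    {"wx":0,"wy":0,"wz":0,"tx":0,"ty":0,"tz":0,"jaw":255},
    {"wx":0,"wy":0,"wz":0,"tx":0,"ty":0,"tz":0,"jaw":255},
  ],
)

```text
t: 9.62
eef_pos: [0.4946, 0.1714, 0.2329]
ee_rot: [-180.0, 0.0, 2.0]
wrist_force: [0.2, -0.0, -1.2]
gripper_width: 0.0155
grip_force: 55.0
```

```bash
python3 - <<'E'
from h import *
from rig import readout
st=readout.read_state();e=st["eef_pos"];print(e,st["ee_rot"])
s=imaging.grab_frame("side")[:,:,::-1];t=imaging.grab_frame("top")[:,:,::-1]
c=lambda im,x,y,w,h,k: cv2.resize(np.ascontiguousarray(im[y:y+h,x:x+w]),None,fx=k,fy=k,interpolation=cv2.INTER_CUBIC)
cv2.imwrite("pics/e.png",np.hstack([c(s,250,110,66,100,6),c(t,170,180,67,100,6)]))
q=[e[0],e[1],np.radians(st["ee_rot"][2]+.2)]
P=cab(q,[[.1208,0,e[2]+.025],[.1208,.0375,e[2]+.025],[.0408,0,e[2]+.025]]);E=[[.6137,.2447,.257]]
for n in("side","top"): print(n,proj(n,P).round(1).tolist(),proj(n,E).round(1).tolist())
E
```

```text
[0.49461047 0.17139026 0.23289278] [-1.79989383e+02  4.82500720e-02  1.96124521e+00]
side [[295.1, 158.0], [290.9, 153.0], [261.4, 160.7]] [[287.9, 149.4]]
top [[231.9, 189.1], [214.2, 199.1], [253.5, 224.9]] [[199.2, 207.3]]
```

View pics/e.png

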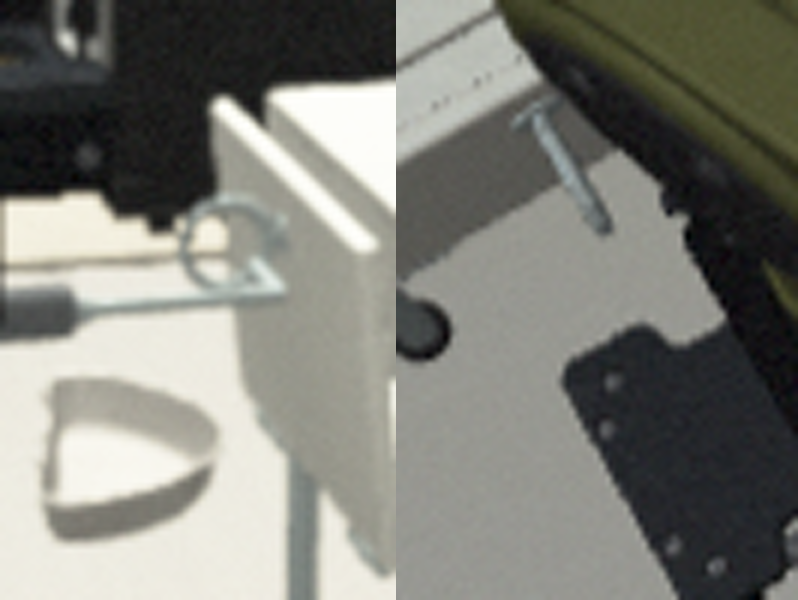

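The side crop shows the peg tip at (292,153) and the ring centre at (288.4,149.6), both within about 1 px of prediction. In the top crop the ring runs from (193.6,198) to (204.3,217.6). Now I insert along the cabinet's +y.

Emit:
send_rows(
  moves=[
    {"wx":0,"wy":0,"wz":0,"tx":-0.1,"ty":1,"tz":0,"jaw":255},
    {"wx":0,"wy":0,"wz":0,"tx":-0.1,"ty":1,"tz":0,"jaw":255},
    {"wx":0,"wy":0,"wz":0,"tx":-0.1,"ty":1,"tz":0,"jaw":255},
    {"wx":0,"wy":0,"wz":0,"tx":-0.05,"ty":1,"tz":0,"jaw":255},
    {"wx":0,"wy":0,"wz":0,"tx":0,"ty":0.9,"tz":0,"jaw":255},
    {"wx":0,"wy":0,"wz":0,"tx":0,"ty":0,"tz":0,"jaw":255},
    {"wx":0,"wy":0,"wz":0,"tx":0,"ty":0,"tz":0,"jaw":255},
    {"wx":0,"wy":0,"wz":0,"tx":0,"ty":0,"tz":0,"jaw":255},
  ],
)

```text
t: 10.72
eef_pos: [0.4915, 0.2196, 0.233]
ee_rot: [180.0, 0.0, 1.9]
wrist_force: [0.6, 0.3, -0.9]
gripper_width: 0.0153
grip_force: 55.0
```

```bash
python3 - <<'E'
from h import *
s=imaging.grab_frame("side")[:,:,::-1]
cv2.imwrite("pics/f.png",cv2.resize(np.ascontiguousarray(s[115:185,250:320]),None,fx=7,fy=7,interpolation=cv2.INTER_CUBIC))
E
```

```text
(no output)
```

View pics/f.png

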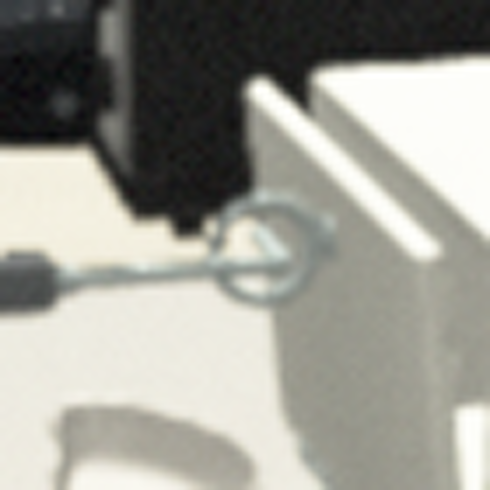

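The peg tip, at about (287,148), shows inside the ring centred at (288,150), so it is through. Next I work out the arc increments.

```bash
python3 - <<'E'
import numpy as np
th=np.linspace(.09,1.67,25);c,s=np.cos(th),np.sin(th);y=.039
x=-(.029*c+.11*s)*100;z=(.11*c-.029*s)*100
print(np.c_[th[1:],np.diff(x),np.diff(x)*y,np.diff(z)].round(2).tolist());print(x[-1]-x[0],z[-1]-z[0])
E
```

```text
[[0.16, -0.7, -0.03, -0.28], [0.22, -0.68, -0.03, -0.32], [0.29, -0.65, -0.03, -0.37], [0.35, -0.63, -0.02, -0.41], [0.42, -0.6, -0.02, -0.45], [0.48, -0.57, -0.02, -0.49], [0.55, -0.53, -0.02, -0.52], [0.62, -0.5, -0.02, -0.56], [0.68, -0.46, -0.02, -0.59], [0.75, -0.42, -0.02, -0.62], [0.81, -0.38, -0.01, -0.65], [0.88, -0.34, -0.01, -0.67], [0.95, -0.29, -0.01, -0.69], [1.01, -0.25, -0.01, -0.71], [1.08, -0.2, -0.01, -0.72], [1.14, -0.15, -0.01, -0.73], [1.21, -0.1, -0.0, -0.74], [1.27, -0.05, -0.0, -0.75], [1.34, -0.0, -0.0, -0.75], [1.41, 0.05, 0.0, -0.75], [1.47, 0.09, 0.0, -0.74], [1.54, 0.14, 0.01, -0.73], [1.6, 0.19, 0.01, -0.72], [1.67, 0.24, 0.01, -0.71]]
-6.781770874862767 -14.670025387493235
```

Emit:
send_rows(
  moves=[
    {"wx":0,"wy":0,"wz":0,"tx":-0.7,"ty":-0.03,"tz":-0.28,"jaw":255},
    {"wx":0,"wy":0,"wz":0,"tx":-0.68,"ty":-0.03,"tz":-0.32,"jaw":255},
    {"wx":0,"wy":0,"wz":0,"tx":-0.65,"ty":-0.03,"tz":-0.37,"jaw":255},
    {"wx":0,"wy":0,"wz":0,"tx":-0.63,"ty":-0.02,"tz":-0.41,"jaw":255},
    {"wx":0,"wy":0,"wz":0,"tx":-0.6,"ty":-0.02,"tz":-0.45,"jaw":255},
    {"wx":0,"wy":0,"wz":0,"tx":-0.57,"ty":-0.02,"tz":-0.49,"jaw":255},
    {"wx":0,"wy":0,"wz":0,"tx":-0.53,"ty":-0.02,"tz":-0.52,"jaw":255},
    {"wx":0,"wy":0,"wz":0,"tx":-0.5,"ty":-0.02,"tz":-0.56,"jaw":255},
  ],
  squeeze=60,
)

```text
t: 11.78
eef_pos: [0.4424, 0.2182, 0.1987]
ee_rot: [180.0, 0.0, 1.9]
wrist_force: [2.1, -1.0, -0.8]
gripper_width: 0.0154
grip_force: 60.0
```

```bash
python3 - <<'E'
from h import *
s=imaging.grab_frame("side")[:,:,::-1]
cv2.imwrite("pics/g.png",cv2.resize(np.ascontiguousarray(s[115:215,240:340]),None,fx=5,fy=5,interpolation=cv2.INTER_CUBIC))
E
```

```text
(no output)
```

View pics/g.png

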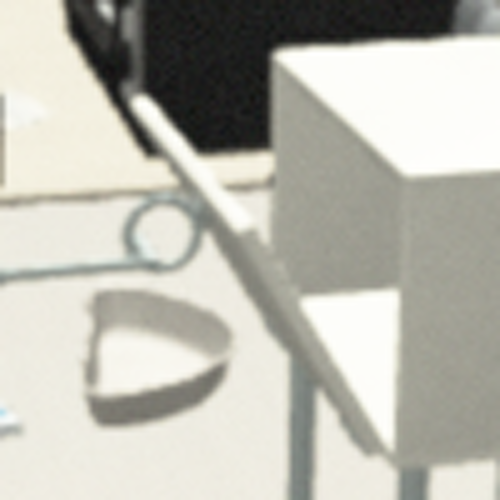

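The hatch has swung to roughly 0.5 rad with the peg inside the ring at (272,162). I'll continue the arc.

Emit:
send_rows(
  moves=[
    {"wx":0,"wy":0,"wz":0,"tx":-0.46,"ty":-0.02,"tz":-0.59,"jaw":255},
    {"wx":0,"wy":0,"wz":0,"tx":-0.42,"ty":-0.02,"tz":-0.62,"jaw":255},
    {"wx":0,"wy":0,"wz":0,"tx":-0.38,"ty":-0.01,"tz":-0.65,"jaw":255},
    {"wx":0,"wy":0,"wz":0,"tx":-0.34,"ty":-0.01,"tz":-0.67,"jaw":255},
    {"wx":0,"wy":0,"wz":0,"tx":-0.29,"ty":-0.01,"tz":-0.69,"jaw":255},
    {"wx":0,"wy":0,"wz":0,"tx":-0.25,"ty":-0.01,"tz":-0.71,"jaw":255},
    {"wx":0,"wy":0,"wz":0,"tx":-0.2,"ty":-0.01,"tz":-0.72,"jaw":255},
    {"wx":0,"wy":0,"wz":0,"tx":-0.15,"ty":-0.01,"tz":-0.73,"jaw":255},
  ],
)

```text
t: 12.82
eef_pos: [0.4176, 0.2173, 0.1448]
ee_rot: [180.0, 0.0, 1.9]
wrist_force: [0.3, -0.1, -0.7]
gripper_width: 0.0148
grip_force: 60.0
```

Emit:
send_rows(
  moves=[
    {"wx":0,"wy":0,"wz":0,"tx":-0.1,"ty":0,"tz":-0.74,"jaw":255},
    {"wx":0,"wy":0,"wz":0,"tx":-0.05,"ty":0,"tz":-0.75,"jaw":255},
    {"wx":0,"wy":0,"wz":0,"tx":0,"ty":0,"tz":-0.75,"jaw":255},
    {"wx":0,"wy":0,"wz":0,"tx":0.05,"ty":0,"tz":-0.75,"jaw":255},
    {"wx":0,"wy":0,"wz":0,"tx":0.1,"ty":0,"tz":-0.74,"jaw":255},
    {"wx":0,"wy":0,"wz":0,"tx":0.14,"ty":0,"tz":-0.73,"jaw":255},
    {"wx":0,"wy":0,"wz":0,"tx":0.15,"ty":0,"tz":-0.7,"jaw":255},
  ],
)

```text
t: 13.7
eef_pos: [0.4209, 0.2173, 0.0932]
ee_rot: [-180.0, 0.0, 1.9]
wrist_force: [0.2, 0.1, -0.5]
gripper_width: 0.0152
grip_force: 60.0
```

```bash
python3 - <<'E'
from h import *
from rig import readout
st=readout.read_state();e=st["eef_pos"];print(st["wrist_force"],st["wrist_torque"])
s=imaging.grab_frame("side")[:,:,::-1]
cv2.imwrite("pics/i.png",cv2.resize(np.ascontiguousarray(s[130:250,220:340]),None,fx=5,fy=5,interpolation=cv2.INTER_CUBIC))
p=[.6584,.2465,.0388]
for q in(1.3,1.4,1.5,1.57): print(q,((proj("side",cab(p,[hat(q,.029,0,.11),hat(q,0.005,-.108,.138),hat(q,0.005,.108,.138)]))-[220,130])*5).round().tolist())
print(((proj("side",cab([e[0],e[1],.037],[[.1208,0,e[2]+.025],[.1208,.0375,e[2]+.025],[.0408,0,e[2]+.025]]))-[220,130])*5).round().tolist())
E
```

```text
[ 0.21087142  0.11430962 -0.48106768] [ 0.12297237 -0.13206066 -0.04749391]
1.3 [[193.0, 310.0], [196.0, 342.0], [113.0, 184.0]]
1.4 [[194.0, 331.0], [191.0, 370.0], [109.0, 208.0]]
1.5 [[198.0, 351.0], [189.0, 398.0], [108.0, 232.0]]
1.57 [[201.0, 365.0], [189.0, 417.0], [108.0, 249.0]]
[[206.0, 386.0], [191.0, 357.0], [47.0, 403.0]]
```

View pics/i.png

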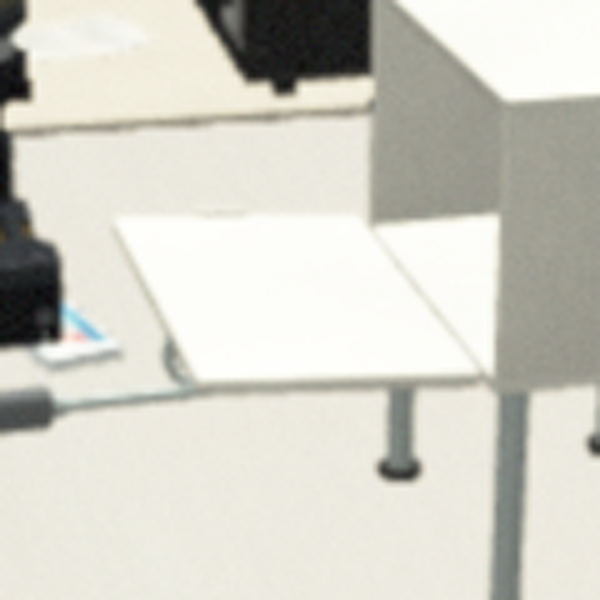

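The hatch is nearly level (near corner at (260,207)), about 1.45–1.5 rad, with the peg still in the ring. I'll push a few mm further towards the stop and hold.

Emit:
send_rows(
  moves=[
    {"wx":0,"wy":0,"wz":0,"tx":0.1,"ty":0,"tz":-0.35,"jaw":255},
    {"wx":0,"wy":0,"wz":0,"tx":0.1,"ty":0,"tz":-0.35,"jaw":255},
    {"wx":0,"wy":0,"wz":0,"tx":0,"ty":0,"tz":0,"jaw":255},
    {"wx":0,"wy":0,"wz":0,"tx":0,"ty":0,"tz":0,"jaw":255},
  ],
)

```text
t: 14.25
eef_pos: [0.4227, 0.2173, 0.0867]
ee_rot: [180.0, 0.0, 1.9]
wrist_force: [-0.1, -0.1, -1.4]
gripper_width: 0.0148
grip_force: 60.0
```

```bash
python3 - <<'E'
from rig import readout
st=readout.read_state();print(st["eef_pos"],st["wrist_force"],st["wrist_torque"])
E
```

```text
[0.42274311 0.21729924 0.08673768] [-0.11729071 -0.10465999 -1.37113106] [ 0.07536341 -0.01475738 -0.00864468]
```

Emit:
send_rows(
  moves=[
    {"wx":0,"wy":0,"wz":0,"tx":0.05,"ty":0,"tz":-0.2,"jaw":255},
    {"wx":0,"wy":0,"wz":0,"tx":0,"ty":0,"tz":-0.2,"jaw":255},
    {"wx":0,"wy":0,"wz":0,"tx":0,"ty":0,"tz":0,"jaw":255},
    {"wx":0,"wy":0,"wz":0,"tx":0,"ty":0,"tz":0,"jaw":255},
  ],
)

```text
t: 14.75
eef_pos: [0.4234, 0.2173, 0.0828]
ee_rot: [180.0, -0.0, 1.9]
wrist_force: [-0.2, 0.6, 1.1]
gripper_width: 0.0149
grip_force: 60.0
```

```bash
python3 - <<'E'
from rig import readout
from h import *
st=readout.read_state();print(st["eef_pos"],st["wrist_force"],st["wrist_torque"])
# hatch corner: compare rendering with saved picture (numeric): column profile through near outer corner region
s=imaging.grab_frame("side").astype(int)
old=cv2.imread("pics/i.png")
g=s.sum(2)//3
for c in (275,285,295): print(c,[int(v) for v in g[196:216,c]],[int(v) for v in old[(np.arange(196,216)-130)*5+2,(c-220)*5+2].mean(1)])
E
```

```text
[0.42340673 0.21732622 0.0828206 ] [-0.16039048  0.57906572  1.13427519] [ 0.06539433 -0.15744397 -0.02813005]
275 [252, 252, 252, 252, 252, 253, 253, 253, 253, 253, 253, 253, 245, 201, 165, 176, 211, 228, 231, 230] [252, 252, 253, 253, 253, 253, 253, 253, 251, 240, 191, 165, 184, 220, 231, 230, 230, 231, 232, 232]
285 [252, 252, 252, 253, 253, 253, 253, 253, 253, 253, 252, 244, 196, 164, 179, 215, 228, 230, 230, 229] [252, 252, 253, 253, 253, 253, 253, 253, 249, 222, 176, 160, 197, 228, 230, 231, 231, 231, 230, 229]
295 [251, 252, 252, 253, 252, 252, 253, 253, 253, 251, 241, 191, 163, 184, 218, 228, 231, 231, 230, 230] [252, 252, 252, 252, 252, 252, 253, 252, 246, 206, 166, 171, 211, 229, 229, 230, 231, 231, 230, 231]
```

The hatch edge moved about 3 px lower, to roughly 1.55 rad, and the force shows the ring loaded. Now I centre the peg and withdraw along -y.

Emit:
send_rows(
  moves=[
    {"wx":0,"wy":0,"wz":0,"tx":0,"ty":0,"tz":0.5,"jaw":255},
    {"wx":0,"wy":0,"wz":0,"tx":0,"ty":0,"tz":0.6,"jaw":255},
    {"wx":0,"wy":0,"wz":0,"tx":0,"ty":0,"tz":0,"jaw":255},
    {"wx":0,"wy":0,"wz":0,"tx":0.05,"ty":-1,"tz":0,"jaw":255},
    {"wx":0,"wy":0,"wz":0,"tx":0.05,"ty":-1,"tz":0,"jaw":255},
    {"wx":0,"wy":0,"wz":0,"tx":0.05,"ty":-1.2,"tz":0,"jaw":255},
  ],
)

```text
t: 15.55
eef_pos: [0.4247, 0.1841, 0.0935]
ee_rot: [180.0, 0.0, 1.9]
wrist_force: [-0.7, -0.0, -0.9]
gripper_width: 0.0151
grip_force: 60.0
```

Emit:
send_rows(
  moves=[
    {"wx":0,"wy":0,"wz":0,"tx":0.05,"ty":-1.2,"tz":0,"jaw":255},
    {"wx":0,"wy":0,"wz":0,"tx":0.05,"ty":-1.3,"tz":0,"jaw":255},
    {"wx":0,"wy":0,"wz":0,"tx":0.05,"ty":-1.3,"tz":0,"jaw":255},
    {"wx":0,"wy":0,"wz":0,"tx":0,"ty":-4,"tz":0,"jaw":255},
    {"wx":0,"wy":0,"wz":0,"tx":0,"ty":-5,"tz":0,"jaw":255},
    {"wx":0,"wy":0,"wz":0,"tx":0,"ty":-4,"tz":0,"jaw":255},
    {"wx":0,"wy":0,"wz":0,"tx":0,"ty":0,"tz":0,"jaw":255},
  ],
)

```text
t: 16.42
eef_pos: [0.4259, 0.0135, 0.0936]
ee_rot: [180.0, 0.0, 1.6]
wrist_force: [-0.3, -0.3, -1.0]
gripper_width: 0.0149
grip_force: 60.0
```

```bash
python3 - <<'E'
from rig import readout
from h import *
st=readout.read_state();e=st["eef_pos"];print(e,st["ee_rot"],st["wrist_force"])
s=imaging.grab_frame("side");g=s.astype(int).sum(2)//3
for c in (275,285,295): print(c,[int(v) for v in g[196:216,c]])
P=cab([e[0],e[1],.037],[[.1208,0,e[2]+.025],[.1208,.0375,e[2]+.025],[.0408,0,e[2]+.025]])
pr=proj("side",P);print(pr.round(1))
# steel rod is the darker line on the white top: row of darkest along columns between handle and bend
a,b=pr[2],pr[0]
for f in(.2,.4,.6,.8,.95):
    x=a+(b-a)*f;c=int(round(x[0]));r=int(round(x[1]));print(c,round(x[1],1),[int(v) for v in g[r-10:r+11,c]])
E
```

```text
[0.42594859 0.01353414 0.09358311] [1.79950421e+02 1.72863704e-02 1.57439075e+00] [-0.26748054 -0.31511622 -1.04874354]
275 [252, 253, 252, 252, 253, 253, 253, 253, 253, 253, 253, 253, 246, 201, 165, 173, 211, 229, 231, 231]
285 [252, 252, 253, 253, 253, 253, 253, 253, 253, 253, 253, 245, 201, 165, 179, 214, 230, 232, 231, 231]
295 [252, 252, 252, 252, 252, 252, 253, 253, 253, 251, 241, 194, 164, 185, 220, 230, 230, 231, 230, 232]
[[280.1 246.5]
 [275.9 238.3]
 [242.7 251.1]]
250 250.2 [232, 233, 234, 232, 233, 232, 231, 231, 230, 233, 220, 165, 161, 206, 229, 232, 232, 233, 231, 231, 233]
258 249.3 [233, 232, 231, 231, 231, 234, 234, 233, 234, 235, 219, 167, 159, 209, 229, 232, 232, 233, 231, 232, 232]
265 248.4 [233, 233, 232, 232, 232, 233, 232, 234, 234, 234, 221, 174, 157, 202, 230, 233, 233, 233, 232, 233, 233]
273 247.5 [232, 232, 232, 231, 232, 232, 232, 231, 232, 231, 221, 175, 153, 199, 229, 232, 232, 231, 231, 232, 232]
278 246.8 [231, 230, 230, 231, 227, 220, 208, 199, 207, 222, 202, 154, 183, 222, 232, 231, 232, 232, 232, 232, 231]
```

The hatch stayed down and the rod is straight in the grip. I'll turn it back and lay it at its original free spot.

Emit:
send_rows(
  moves=[
    {"wx":0,"wy":0,"wz":0.149,"tx":1.38,"ty":-0.43,"tz":-0.2,"jaw":255},
    {"wx":0,"wy":0,"wz":0.149,"tx":1.38,"ty":-0.43,"tz":-0.2,"jaw":255},
    {"wx":0,"wy":0,"wz":0.149,"tx":1.38,"ty":-0.43,"tz":-0.2,"jaw":255},
    {"wx":0,"wy":0,"wz":0.149,"tx":1.38,"ty":-0.43,"tz":-0.2,"jaw":255},
    {"wx":0,"wy":0,"wz":0.149,"tx":1.38,"ty":-0.43,"tz":-0.2,"jaw":255},
    {"wx":0,"wy":0,"wz":0.149,"tx":1.38,"ty":-0.43,"tz":-0.2,"jaw":255},
    {"wx":0,"wy":0,"wz":0.149,"tx":1.38,"ty":-0.43,"tz":-0.2,"jaw":255},
    {"wx":0,"wy":0,"wz":0.149,"tx":1.38,"ty":-0.43,"tz":-0.2,"jaw":255},
  ],
)

```text
t: 17.48
eef_pos: [0.5372, -0.0156, 0.0777]
ee_rot: [-180.0, -0.1, 70.6]
wrist_force: [-0.1, 0.9, -0.5]
gripper_width: 0.0151
grip_force: 60.0
```

Emit:
send_rows(
  moves=[
    {"wx":0,"wy":0,"wz":0,"tx":0,"ty":0,"tz":-2,"jaw":255},
    {"wx":0,"wy":0,"wz":0,"tx":0,"ty":0,"tz":-2,"jaw":255},
    {"wx":0,"wy":0,"wz":0,"tx":0,"ty":0,"tz":-2,"jaw":255},
    {"wx":0,"wy":0,"wz":0,"tx":0,"ty":0,"tz":-1.5,"jaw":255},
    {"wx":0,"wy":0,"wz":0,"tx":0,"ty":0,"tz":-0.8,"jaw":255},
    {"wx":0,"wy":0,"wz":0,"tx":0,"ty":0,"tz":-0.4,"jaw":255},
    {"wx":0,"wy":0,"wz":0,"tx":0,"ty":0,"tz":0,"jaw":255},
    {"wx":0,"wy":0,"wz":0,"tx":0,"ty":0,"tz":0,"jaw":255},
  ],
)

```text
t: 18.48
eef_pos: [0.5372, -0.0171, -0.0087]
ee_rot: [179.9, -0.0, 70.2]
wrist_force: [0.2, 0.7, -1.9]
gripper_width: 0.0152
grip_force: 60.0
```

Emit:
send_rows(
  moves=[
    {"wx":0,"wy":0,"wz":0,"tx":0,"ty":0,"tz":-0.3,"jaw":255},
    {"wx":0,"wy":0,"wz":0,"tx":0,"ty":0,"tz":-0.2,"jaw":255},
    {"wx":0,"wy":0,"wz":0,"tx":0,"ty":0,"tz":-0.1,"jaw":255},
    {"wx":0,"wy":0,"wz":0,"tx":0,"ty":0,"tz":0,"jaw":255},
    {"wx":0,"wy":0,"wz":0,"tx":0,"ty":0,"tz":0,"jaw":255},
  ],
)

```text
t: 19.1
eef_pos: [0.5365, -0.0172, -0.015]
ee_rot: [-180.0, 0.0, 70.2]
wrist_force: [-3.9, -0.5, 5.6]
gripper_width: 0.0151
grip_force: 60.0
```

Emit:
send_rows(
  moves=[
    {"wx":0,"wy":0,"wz":0,"tx":0,"ty":0,"tz":0,"jaw":0},
    {"wx":0,"wy":0,"wz":0,"tx":0,"ty":0,"tz":0,"jaw":0},
    {"wx":0,"wy":0,"wz":0,"tx":0,"ty":0,"tz":0,"jaw":0},
    {"wx":0,"wy":0,"wz":0,"tx":0,"ty":0,"tz":0,"jaw":0},
    {"wx":0,"wy":0,"wz":0,"tx":0,"ty":0,"tz":0,"jaw":0},
    {"wx":0,"wy":0,"wz":0,"tx":0,"ty":0,"tz":0,"jaw":0},
    {"wx":0,"wy":0,"wz":0,"tx":0,"ty":0,"tz":0,"jaw":0},
    {"wx":0,"wy":0,"wz":0,"tx":0,"ty":0,"tz":0,"jaw":0},
  ],
)

```text
t: 20.1
eef_pos: [0.5366, -0.0171, -0.0153]
ee_rot: [180.0, 0.0, 70.2]
wrist_force: [0.6, -0.3, -0.2]
gripper_width: 0.084
grip_force: 0.0
```

Emit:
send_rows(
  moves=[
    {"wx":0,"wy":0,"wz":0,"tx":0,"ty":0,"tz":1,"jaw":0},
    {"wx":0,"wy":0,"wz":0,"tx":0,"ty":0,"tz":2,"jaw":0},
    {"wx":0,"wy":0,"wz":0,"tx":0,"ty":0,"tz":4,"jaw":0},
    {"wx":0,"wy":0,"wz":0,"tx":-1,"ty":-4,"tz":4,"jaw":0},
    {"wx":0,"wy":0,"wz":0,"tx":-1,"ty":-4,"tz":4,"jaw":0},
    {"wx":0,"wy":0,"wz":0,"tx":-1,"ty":-4,"tz":2,"jaw":0},
    {"wx":0,"wy":0,"wz":0,"tx":-1,"ty":-4,"tz":0,"jaw":0},
    {"wx":0,"wy":0,"wz":0,"tx":0,"ty":0,"tz":0,"jaw":0},
  ],
)

```text
t: 21.1
eef_pos: [0.4958, -0.1815, 0.1565]
ee_rot: [179.9, 0.1, 69.9]
wrist_force: [0.7, -0.0, 0.3]
gripper_width: 0.0872
grip_force: 0.0
```

```bash
python3 - <<'E'
from h import *
s=imaging.grab_frame("side")[:,:,::-1]
cv2.imwrite("pics/j.png",np.ascontiguousarray(s))
E
```

```text
(no output)
```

View pics/j.png

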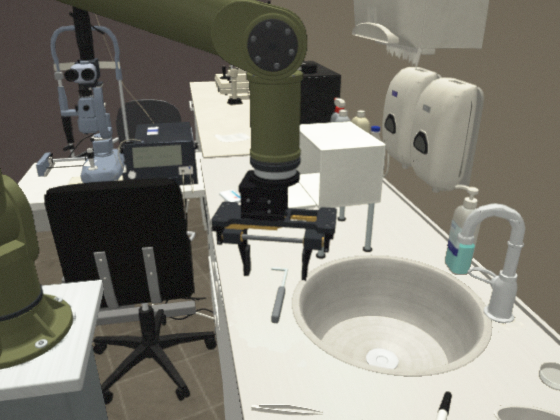

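The picture shows the rod flat on the worktop at (279,295), the hatch down at (310,190) and the gripper clear of both, so I'm handing it in.

```bash
python3 -c "
from rig import bot
print(bot.sign_off())"
```

```text
the job is handed in; nothing more can be done
None
```

The hatch is swung down to about level (roughly 1.55 rad by my estimate), the rod is unhooked and lying on the worktop where it started, and the job is handed in; no verdict came back, and I viewed 11 pictures, one over the limit of 10.

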